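# Set up the kitchen scale level

### The arm

A 6-joint arm with a two-finger parallel gripper is mounted at the origin on a cart in front of the work surface, level with it; the furniture and walls round the work are solid. World frame = base frame: x ahead of the robot, y to its left, z up, the work surface at z = 0. Lengths are in mm, angles in rad, forces in N, time in s.
With the tool pointing down it reaches from about 325 to 850 mm from the base axis. Payload 15.5 kg.
Tool frame: the origin (TCP) lies between the finger pads; the fingertips stand 14 mm ahead of it and the grasp point (between the pads) lies 5 mm behind it (robot.tcp_to_tips is the distance from the TCP to the fingertips, in mm); z points along the fingers, y is the line along which they close (so a half turn about z gives the same grasp; the last joint's range is limited). The gripper opens to 91 mm and grips with 3 to 60 N. Pads are 32 mm wide; open, the fingers measure 118 mm over their backs; the gripper's body (76 mm by 178 mm) begins 60 mm behind the grasp point.
Start: joints at [-1.22, 0.494, 1.345, -0, 1.302, -0.096], TCP at [270.052, -563.647, 201.215] pointing down, gripper open.
Joint ranges: [-2.91, 2.91], [-0.82, 2.16], [0.22, 2.67], [-1.22, 4.37], [0.12, 2.79], [-3.08, 3.08]. Speed limits (rad/s): [1.89, 1.89, 2.57, 3.01, 3.01, 3.01].

### API

Orientations are given as a rotation vector (axis times angle).
In Python, from workcell import robot gives the robot as it stands.
- The arm moves only by the tool drive_effector, called after "Emit:" as name(argument=value, ...), one argument or row to a line, values as JSON. Schema: {"type":"object","properties":{"rows":{"type":"object","properties":{"moves":{"type":"array","items":{"type":"array","items":{"type":"number"},"minItems":5,"maxItems":5},"minItems":1,"maxItems":10}},"additionalProperties":false,"required":["moves"]},"only":{"type":"string"},"quiet":{"type":"boolean"},"lines":{"type":"string"}},"required":["rows"],"additionalProperties":false}. rows is an object whose key "moves" holds a list of rows, 1 to 10 of them, each of 5 numbers: the finger opening in mm, then dx, dy, dz in a scale on which 1.0 is 1000 mm, then a turn about the tool's z in fractions of the full range, 1 being 4 rad; each row is the pose to reach, as a shift and turn from the pose commanded when the call began, along the tool's axes at that moment; what a row does not reach only later rows make up. A row lasts 1/8 s, in which the tool goes at most 62.5 mm and 0.188 rad, less where a joint would pass 70% of its speed; a pose out of reach is approached as far as the arm can. The fingers move at their own pace and stop on an object; the grip force is fixed at half the most. Time passes only in rows, so rows that do not move let the fingers close. The tool returns the time, the measured TCP pose, the force, the opening and the grip force at its end. only (a regular expression) keeps the lines of the reply that match it, lines (a string "A,B") keeps lines A to B, and quiet returns only ok. No shift or turn number may pass 1 either way. Input that does not fit is refused with a message, and nothing moves.
- robot.get_state(): the state, without advancing time (a new reading comes with each control period).
- robot.capture(name): name is "scene" or "top" or "wrist"; returns (picture, depth): 480x640x3 uint8, red, green, blue; 480x640 float32, mm along the optical axis (not along the pixel's ray), 0 where there is no reading.
- robot.camera_info(name): a dict with "fovy" (degrees; the focal length in pixels is half the picture's height over the tangent of half this angle, whatever the lens; pixels are square), "cx", "cy" (the principal point, pixels), "distortion" ([k1, k2, p1, p2, k3] as OpenCV has them; the pictures are not rectified), "world_to_cam" (4x4, takes a point from world to camera coordinates); the wrist camera has in their place "tool_from_camera" (4x4, takes a point from camera to tool coordinates, whose origin is the TCP and whose axes are the flange's). Camera axes: x right, y down, z forward; pixel columns grow to the right and rows downward; lengths in mm; the calibration is good to about 2 mm. A picture is of the moment at which its call begins: read the wrist's pose just before it. camera_info takes no time and is no camera call.
- robot.sign_off(): hands the job in; it is judged then, once.
The state is a dict: "t": time; "q": joint angles; "qd": joint speeds; "tau": joint torques, N m; "ee_pos": TCP position; "ee_rot": TCP orientation; "wrist_force": force on the tool from outside, world axes, zero at the start; "wrist_torque": the same for the moment, N m; "grip_width": finger opening in mm; "finger_force": force on a finger pad.
Only numpy, scipy, OpenCV 4.12 (cv2) and the standard library are available. Lean on these libraries where they do the work, as an engineer would, in place of code of your own. Each camera call takes 0.05 s, during which the arm holds its last target. There are 200 camera calls.

### The job

Set up the kitchen scale: slip the pan carrier over the upright spindle until its hub rests on the shoulder, its bar in line with the arm of the screw foot, and let go. Stand the spirit level along the middle of the bar, let go and give the bubble a second to settle, then turn the knob of the screw foot until the bubble stays between the two lines. Last, press the level down on the carrier with about 6 N, to see that it still reads level with everything seated under load, and finish while still pressing it; leave the other things on the worktop where they are.

Things in the scene. Friction and masses are not known exactly. Their poses are not given: they have to be found in the camera images.
- carrier: Pan carrier of the scale, aluminium: flat bar 120 x 44 x 12 mm on top of a round hub 40 mm wide and 22 mm high; a plain 20 mm hole goes right through both. 34 mm high, 0.2 kg, stands on its hub. Origin: centre of the hub's underside; x along the bar, z up. Either end may point to the screw foot.
- level: Small spirit level, aluminium with black ends, 100 x 30 x 26 mm, 0.22 kg, upright. Origin: centre of its underside; x along its length, z up. The vial lies along x in a window in the middle of the top, recessed below the rims, so the middle of the top (26 mm up) may be pressed. Either end may point to the screw foot.
- bubble (a joint): Bubble: where it lies along the curved vial, in rad; 0 is centred, 0.01 rad is 1 mm off towards the level's +x end, stops at +-0.165. It goes to the higher end, 8 rad per rad of slope, and settles in half a second. It lies wholly between the two black lines within 0.02 rad (2 mm) of the middle.
- spindle_seat (a point): Centre of the shoulder on the scale: a steel disc 44 mm wide, 67 mm over the worktop, where the hub comes to rest. The spindle rises from it, 16 mm in diameter, 26 mm high, tip tapered. Frame: z up along the spindle, x from dial to back, y away from the screw foot. A spring bears the shoulder: it sinks 1 mm per N beyond the first 2 N (spindle's own 0.8 N included), stop at 12 mm.
- knob (a point): Knob of the screw foot: ribbed, grey, 37 mm wide, 26 mm high (58 to 84 mm over the worktop), vertical axis, on the end of an arm, 150 mm from the spindle on its -y side. This point: on the axis, 14 mm over the knob's underside; 16 mm are free below the knob. Turns stiffly (about 0.05 N m), stays where left; about 1 to 3 rad are needed.
- mug: Small terracotta mug on a cork coaster, right rear; bystander.
- egg_cup: Stoneware egg cup, 47 mm wide, 48 mm high, in front; bystander.
- spice_tin: Round tin, 65 mm wide, 62 mm high, front right; bystander.
- pepper_mill: Dark wooden mill, 58 mm wide, 150 mm high, left rear; bystander.
- salt_shaker: Glass shaker, 44 mm wide, 90 mm high, left rear; bystander.
- tumbler: Clear glass, 81 mm wide, 92 mm high, at the rear; bystander.
- pan: Round steel weighing pan, 132 mm wide, 18 mm high, left front; not needed now; bystander.
- scale: White kitchen scale, origin on the worktop under the spindle, axes as spindle_seat. Housing 130 (x) x 170 (y) x 59 mm high; dial in front stands out 30 mm more. Two fixed feet at +y; the screw foot at -y starts too low. Turning its knob clockwise seen from above raises that side, 5.8 mrad per rad: the bubble moves 4.6 mm (0.046 rad) per rad towards the screw foot.

How it is judged (in metres and radians):
On the way, in this order (a step that is already met when the one before it is completed fails the run):
1. the carrier sits on the spindle's shoulder, its bar in line with the screw foot's arm, let go (horizontal distance between carrier and spindle_seat below 0.004 m and z of carrier in the frame of spindle_seat below 0.002 m and angle between the x axis of carrier and the y axis of spindle_seat, either way round below 0.2 rad and contact force between the fingers and carrier below 0.3 N), for 0.2 s.
2. the level stands along the bar, let go, for 0.8 s (z of level in the frame of carrier between 0.032 and 0.036 m and horizontal distance between level and carrier below 0.015 m and angle between the x axis of level and the x axis of carrier, either way round below 0.2 rad and contact force between the fingers and level below 0.3 N), for 0.8 s.
3. the bubble is between the lines while the level stands free on the carrier (value of joint bubble between -0.02 and 0.02 rad and z of level in the frame of carrier between 0.032 and 0.036 m and contact force between the fingers and level below 0.3 N), for 0.5 s.
At the end, for the whole second after the job is handed in: Fingers still press the level on the carrier (4.5 to 22 N between them); bubble within 2 mm of the middle; level within 15 mm and 0.2 rad of the bar's centre and direction; hub on the shoulder (2 mm), bar within 0.2 rad of the screw foot's arm; all at rest (contact force between level and carrier between 4.5 and 22 N and contact force between the fingers and level above 2.5 N and value of joint bubble between -0.02 and 0.02 rad and z of level in the frame of carrier between 0.031 and 0.036 m and horizontal distance between level and carrier below 0.015 m and angle between the x axis of level and the x axis of carrier, either way round below 0.2 rad and angle between the x axis of carrier and the y axis of spindle_seat, either way round below 0.2 rad and angle between the z axis of carrier and the z axis of spindle_seat, either way round below 0.03 rad and horizontal distance between carrier and spindle_seat below 0.004 m and z of carrier in the frame of spindle_seat below 0.002 m and linear speed of level below 0.02 m/s); the arm keeps its last pose, push and grip.
It fails at once if the level is pressed with more than 40 N (contact force between level and carrier above 40 N).
It fails at once if a bystander is moved by more than 40 mm (distance of any of mug, egg_cup, spice_tin, pepper_mill, salt_shaker, tumbler, pan from where it was at the start of the episode above 0.04 m).
It also fails if it takes over 72 s, if anything falls off the work surface, if the arm or the gripper's body presses on something with over 40 N, if the wrist force passes 120 N, or if a joint passes its speed limit or range.

## Working session

There is one attempt and no reset: what is moved stays moved. The work goes in short steps, Python scripts to look and compute and a tool call to move; the robot and the scene stay as the last step left them, time stands still between calls to the robot, and variables do not carry over. Pictures are saved under pics/ and viewed, at most 10 in all, crops included, and the job is handed in when it is done.

```bash
ls
```

Create h.py:
```python
import numpy as np,cv2
from workcell import robot
from scipy.spatial.transform import Rotation as R
def cam(n):
    i=robot.camera_info(n); f=240/np.tan(np.radians(i["fovy"])/2)
    K=np.array([[f,0,i["cx"]],[0,f,i["cy"]],[0,0,1]]); return K,np.array(i["distortion"],float),i
def pose(n,s=None):
    K,D,i=cam(n)
    if "world_to_cam" in i: return np.linalg.inv(np.array(i["world_to_cam"]))
    s=s or robot.get_state(); T=np.eye(4); T[:3,:3]=R.from_rotvec(s["ee_rot"]).as_matrix(); T[:3,3]=s["ee_pos"]
    return T@np.array(i["tool_from_camera"])
def shot(n,name):
    T=pose(n); p,d=robot.capture(n); cv2.imwrite(f"pics/{name}.png",p[...,::-1]); np.savez(f"pics/{name}.npz",p=p,d=d,T=T,n=n); return p,d,T
def cloud(n,d,T):
    K,D,i=cam(n); v,u=np.mgrid[:480,:640]
    r=cv2.undistortPoints(np.stack([u,v],-1).reshape(-1,1,2).astype(np.float32),K,D).reshape(480,640,2)
    P=np.concatenate([r*d[...,None],d[...,None]],-1); return P@T[:3,:3].T+T[:3,3]
def ray(n,T,u,v):
    K,D,i=cam(n); r=cv2.undistortPoints(np.array([[[u,v]]],float),K,D).ravel(); return T[:3,3],T[:3,:3]@np.array([r[0],r[1],1])
def atz(n,T,u,v,z):
    o,d=ray(n,T,u,v); return o+d*(z-o[2])/d[2]
```

```bash
mkdir -p pics
```

Run:
```python
from h import *
a,_,T=shot("scene","s0"); print(T.round(2)); b,_,T=shot("top","t0"); print(T.round(2))
c,_,T=shot("wrist","w0");print(T.round(2))
s=robot.get_state(); print(s["t"],s["ee_rot"],R.from_rotvec(s["ee_rot"]).as_matrix().round(3),robot.camera_info("wrist"))
```

```text
pics
workcell.py
[[-6.7000e-01 -3.1000e-01  6.8000e-01 -1.5126e+02]
 [-7.4000e-01  2.5000e-01 -6.2000e-01  6.4260e+02]
 [ 2.0000e-02 -9.2000e-01 -4.0000e-01  5.1178e+02]
 [ 0.0000e+00  0.0000e+00  0.0000e+00  1.0000e+00]]
[[-0.00000e+00 -9.90000e-01  1.20000e-01  4.18280e+02]
 [-1.00000e+00 -0.00000e+00 -2.00000e-02  6.11000e+00]
 [ 2.00000e-02 -1.20000e-01 -9.90000e-01  1.24973e+03]
 [ 0.00000e+00  0.00000e+00  0.00000e+00  1.00000e+00]]
[[ 4.3000e-01 -8.7000e-01 -2.5000e-01  3.3840e+02]
 [-9.0000e-01 -4.2000e-01 -1.2000e-01 -5.2984e+02]
 [-0.0000e+00  2.7000e-01 -9.6000e-01  3.8569e+02]
 [ 0.0000e+00  0.0000e+00  0.0000e+00  1.0000e+00]]
0.15 [-3.06261736e+00 -6.95822531e-01  2.42787195e-04] [[ 0.902  0.432 -0.   ]
 [ 0.432 -0.902  0.001]
 [ 0.    -0.001 -1.   ]] {'fovy': 68.64030081967468, 'cx': 319.1664988213027, 'cy': 236.195918564896, 'distortion': array([0.01718542, 0.        , 0.        , 0.        , 0.        ]), 'tool_from_camera': array([[ 3.22617072e-04, -9.62230604e-01, -2.72235487e-01,
         7.62304430e+01],
       [ 9.99999776e-01,  1.50557103e-04,  6.52913952e-04,
        -8.17031520e-01],
       [-5.87266800e-04, -2.72235637e-01,  9.62230437e-01,
        -1.84988551e+02],
       [ 0.00000000e+00,  0.00000000e+00,  0.00000000e+00,
         1.00000000e+00]])}
```

View pics/t0.png

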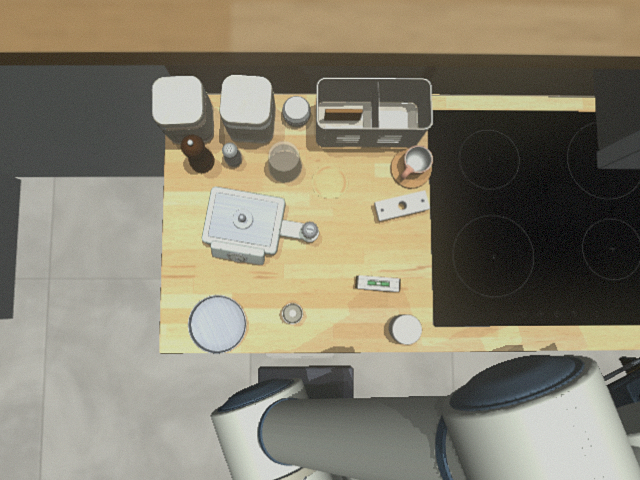

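View pics/s0.png

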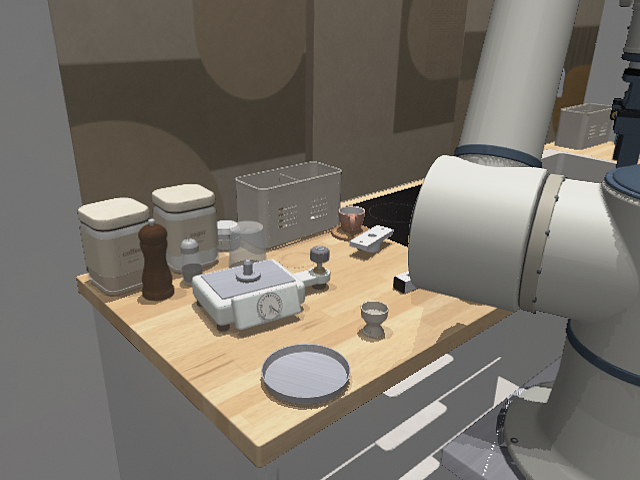

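The top view shows the spindle at (242,218), knob (309,231), carrier with its hole at (402,205), level at (378,284), mug (417,160), tin (406,330) and egg cup (291,313). The scene view confirms the layout: carrier (372,240), knob (319,255).

Run:
```python
from h import *
for name,pts in (("t0",dict(spindle=(242,218,93),knob=(309,231,84),carr=(402,205,34),level=(378,284,26),mug=(417,160,60),tin=(406,330,62),egg=(291,313,48),tumb=(285,160,92))),("s0",dict(spindle=(248,264,93),knob=(319.5,250,84)))):
    z=np.load(f"pics/{name}.npz"); n=str(z["n"]); P=cloud(n,z["d"],z["T"])
    for k,(u,v,h) in pts.items(): print(n,k,P[v if isinstance(v,int) else int(v),int(u)].round(0),atz(n,z["T"],u,v,h).round(1))
z=np.load("pics/t0.npz"); P=cloud("top",z["d"],z["T"])
def box(lo,hi,z0,z1,nm):
    m=(P[...,2]>z0)&(P[...,2]<z1)&(P[...,0]>lo[0])&(P[...,0]<hi[0])&(P[...,1]>lo[1])&(P[...,1]<hi[1])
    q=P[m]; r=cv2.minAreaRect(q[:,:2].astype(np.float32)); print(nm,m.sum(),r,q[:,2].mean())
C=P[205,402]; C=P[207,385];L=P[284,362]
print(C,L)
box((470,-400),(600,-180),25,45,"carrier"); box((310,-300),(400,-110),18,34,"level")
```

```text
top spindle [595. 139.  90.] [594.8 138.6  93. ]
top knob [568.  -6.  79.] [567.7  -5.8  84. ]
top carr [ 640. -225.    1.] [ 634.1 -218.9   34. ]
top level [ 455. -162.   24.] [ 454.5 -162.1   26. ]
top mug [ 744. -260.   17.] [ 732.8 -250.5   60. ]
top tin [ 354. -216.   64.] [ 353.5 -216.8   62. ]
top egg [390.  34.  21.] [390.8  33.6  48. ]
top tumb [724.  47.  89.] [723.2  46.6  92. ]
scene spindle [592. 143.  86.] [580.6 150.8  93. ]
scene knob [565.   1.  83.] [561.9   2.   84. ]
[ 629.35957578 -179.74084628   34.35668026] [ 454.54475489 -125.52560099   29.00604895]
carrier 3 ((470.2550048828125, -185.92318725585938), (11.043547630310059, 0.07215778529644012), 89.44535827636719) 26.825546425411858
level 31 ((361.63604736328125, -196.72067260742188), (17.68305778503418, 57.18402099609375), 76.17102813720703) 27.464851029451342
```

Run:
```python
from h import *
z=np.load("pics/t0.npz"); P=cloud("top",z["d"],z["T"])
def box(lo,hi,z0,z1,nm):
    m=(P[...,2]>z0)&(P[...,2]<z1)&(P[...,0]>lo[0])&(P[...,0]<hi[0])&(P[...,1]>lo[1])&(P[...,1]<hi[1])
    q=P[m]; r=cv2.minAreaRect(q[:,:2].astype(np.float32)); print(nm,m.sum(),r,np.median(q[:,2])); return q
box((595,-290),(680,-150),28,40,"carrier"); box((430,-230),(485,-100),18,34,"level")
box((520,60),(670,230),50,64,"housing")
q=box((500,-40),(600,30),72,90,"knob");print(q[:,:2].min(0),q[:,:2].max(0))
q=box((580,120),(610,160),75,100,"sp");print(q.mean(0))
q=box((560,100),(630,180),61,72,"shoulder");print(q.mean(0))
m=box((690,-310),(780,-200),4,90,"mug+coaster")
v,u=[240],[0]
```

```text
carrier 939 ((633.3109130859375, -219.21539306640625), (44.77607345581055, 121.52132415771484), 13.47311019897461) 33.40707843419341
level 557 ((457.9615478515625, -162.699462890625), (100.43478393554688, 30.044750213623047), 85.383544921875) 24.949663725534492
housing 3880 ((589.1728515625, 142.72848510742188), (166.21978759765625, 144.0448455810547), 80.7962875366211) 57.07922965239254
knob 209 ((573.3985595703125, -6.978992462158203), (32.7728271484375, 35.30521011352539), 89.9639663696289) 81.10957239202662
[555.74522315 -23.36527112] [591.04769637   9.41158627]
sp 46 ((596.6483764648438, 140.28231811523438), (14.74587345123291, 14.818490028381348), 17.539384841918945) 88.93661592129865
[596.04091332 140.0165058   88.13362885]
shoulder 303 ((596.2904663085938, 139.93992614746094), (64.94988250732422, 79.7325439453125), 0.060522984713315964) 64.66949551759103
[597.25327845 141.33674679  64.74345785]
mug+coaster 1664 ((735.196044921875, -255.03262329101562), (89.58560943603516, 109.84097290039062), 0.03649716451764107) 16.185622039843565
```

Careful with the scale: shifts go in shares of 1000 mm and turns go in shares of 4 rad. That gives: 477 mm is 0.477, 424 mm is 0.424, -1.36 rad is -0.34.

Emit:
drive_effector(
  rows={"moves": [[60,0.053,-0.017,0,-0.0375],[60,0.106,-0.034,0,-0.075],[60,0.159,-0.051,0,-0.1125],[60,0.212,-0.068,0,-0.15],[60,0.265,-0.085,0,-0.1875],[60,0.318,-0.102,0,-0.225],[60,0.371,-0.119,0,-0.2625],[60,0.424,-0.136,0,-0.3],[60,0.477,-0.154,0,-0.34],[60,0.477,-0.154,0,-0.34]]},
)

```text
t: 1.4
ee_pos: [635.8, -215.5, 200.6]
ee_rot: [-1.937, -2.473, -0.001]
wrist_force: [-0.2, -0.3, -0.4]
grip_width: 60.2
finger_force: 0.0
```

Run:
```python
from h import *
p,d,T=shot("wrist","w1"); s=robot.get_state(); M=R.from_rotvec(s["ee_rot"]).as_matrix(); print(s["q"],M.round(3))
P=cloud("wrist",d,T)
def box(lo,hi,z0,z1,nm):
    m=(P[...,2]>z0)&(P[...,2]<z1)&(P[...,0]>lo[0])&(P[...,0]<hi[0])&(P[...,1]>lo[1])&(P[...,1]<hi[1])
    q=P[m]; r=cv2.minAreaRect(q[:,:2].astype(np.float32)); print(nm,m.sum(),r,np.median(q[:,2])); return q
box((595,-290),(682,-150),28,40,"carrier")
q=box((685,-320),(790,-200),30,120,"mug"); print(q.min(0),q.max(0))
```

```text
[-4.18788900e-01  5.60275124e-01  1.22253160e+00 -2.52162715e-05
  1.35945259e+00 -6.57181960e-01] [[-0.236  0.972 -0.001]
 [ 0.972  0.236  0.   ]
 [ 0.    -0.001 -1.   ]]
carrier 4697 ((633.3470458984375, -219.1871337890625), (44.00600051879883, 119.98835754394531), 13.35970401763916) 35.663013193011466
mug 3291 ((740.7451171875, -239.2816162109375), (89.96517944335938, 64.34712982177734), 10.243643760681152) 57.79270692976809
[ 692.02603371 -268.96817967   30.00111335] [ 783.11760271 -200.01525961  119.97734834]
```

View pics/w1.png

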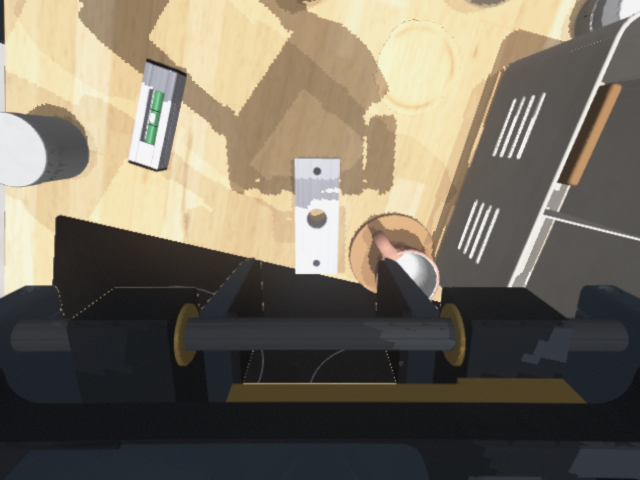

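The wrist view shows the carrier hole at (317,217), bar upright in the picture, with the mug's coaster edge at about (350,250), handle (378,235), and the level at (155,115). The mug is close, so I check its height and gap.

Run:
```python
from h import *
z=np.load("pics/w1.npz"); P=cloud("wrist",z["d"],z["T"])
T=np.array([[-.233,.972],[.972,.233]]) # along bar, across bar
Q=P[205:300,342:440]; c=(Q[...,:2]-[633.3,-219.2])@T.T
for lo,hi in ((3,12),(12,30),(30,50),(50,75),(75,100)):
    m=(Q[...,2]>lo)&(Q[...,2]<hi)&(c[...,1]>24)&(c[...,1]<110)&(abs(c[...,0])<60); k=c[m]
    print(lo,hi,m.sum(), k.min(0) if m.sum() else '', Q[m][:,2].mean() if m.sum() else '', np.sort(k[abs(k[:,0])<20][:,1])[:5] if m.sum() else '')
s=robot.get_state(); M=R.from_rotvec(s["ee_rot"]).as_matrix(); print(M.T@(np.array([633.3,-219.2,26])-s["ee_pos"]))
```

```text
3 12 2118 [-59.94408869  28.14676802] 9.506197283018968 [28.14676802 28.25689324 28.97868989 29.12459377 30.07549897]
12 30 279 [-59.96766996  46.74965682] 19.37482502380229 [55.21053296 62.48543686 78.72368431]
30 50 160 [-59.30448714  56.28082866] 41.711729721189386 [56.28082866 56.33733207 56.75876035 56.76506482 56.84803775]
50 75 568 [-58.37284652  57.91308856] 56.7045580989149 [57.91308856 58.03663097 58.04467392 58.0876021  58.88824135]
75 100 0   
[ -1.78898889  -1.46235467 174.64499094]
```

Scaled: 120 mm is 0.12, 100 mm is 0.1.

Emit:
drive_effector(
  rows={"moves": [[54,-0.002,-0.001,0.05,0],[54,-0.002,-0.001,0.1,0],[54,-0.002,-0.001,0.12,0],[54,-0.002,-0.001,0.12,0]]},
)

```text
t: 1.95
ee_pos: [631.4, -221.3, 79.7]
ee_rot: [-1.945, -2.463, 0.002]
wrist_force: [-0.7, -0.2, -0.3]
grip_width: 53.6
finger_force: 0.0
```

```bash
python3 -c "
from h import *
s=robot.get_state(); M=R.from_rotvec(s['ee_rot']).as_matrix(); print(M.T@(np.array([633.3,-219.2,27])-s['ee_pos']),M[:,1])"
```

```text
[ 1.5453638   2.48060159 52.72795814] [ 0.97274593  0.23185669 -0.0027981 ]
```

Scaled: 53 mm is 0.053, 2.5 mm is 0.0025.

Emit:
drive_effector(
  rows={"moves": [[54,0.0015,0.0025,0.025,0],[54,0.0015,0.0025,0.045,0],[54,0.0015,0.0025,0.053,0],[54,0.0015,0.0025,0.053,0],[30,0.0015,0.0025,0.053,0],[30,0.0015,0.0025,0.053,0],[30,0.0015,0.0025,0.053,0],[30,0.0015,0.0025,0.053,0]]},
)

```text
t: 2.95
ee_pos: [635.3, -218.8, 28.4]
ee_rot: [1.944, 2.467, 0.0]
wrist_force: [-0.1, -0.0, -0.2]
grip_width: 30.1
finger_force: 0.0
```

Run:
```python
from h import *
p,d,T=shot("wrist","w2");
```

```text
(no output)
```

View pics/w2.png

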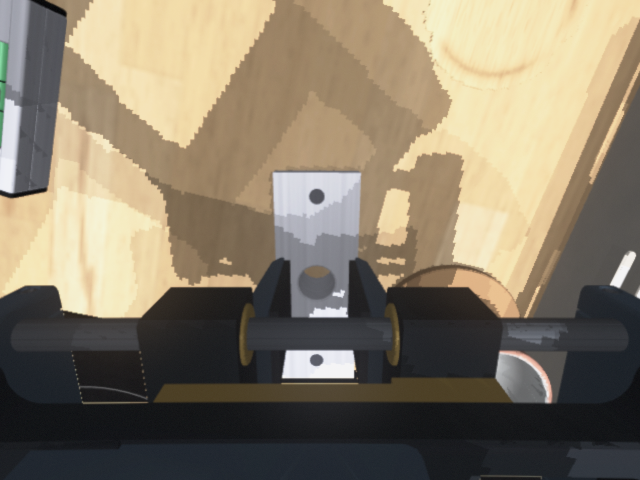

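Run:
```python
from h import *
z=np.load("pics/w2.npz"); K,D,i=cam("wrist"); C=np.linalg.inv(np.array(i["tool_from_camera"]))
for q in ([0,0,0],[0,0,14],[0,15,14],[0,22,14],[16,15,14],[16,22,14],[16,22,-5],[16,15,-5],[16,22,-14]):
    c=(C@[*q,1])[:3]; print(q,cv2.projectPoints(c.reshape(1,1,3),np.zeros(3),np.zeros(3),K,D)[0].ravel().round(), c[2].round())
s=robot.get_state(); print(s["ee_pos"],s["grip_width"],s["finger_force"],s["wrist_force"])
P=cloud("wrist",z["d"],z["T"])
for u,v in ((317,230),(300,180),(330,210),(317,262),(280,275),(352,275),(268,275),(365,275),(325,320),(285,275)): print(u,v,P[v,u].round(1), (np.linalg.inv(np.vstack([np.c_[R.from_rotvec(s['ee_rot']).as_matrix(),s['ee_pos']],[0,0,0,1]]))@[*P[v,u],1]).round(1)[:3])
```

```text
[0, 0, 0] [321. 279.] 199.0
[0, 0, 14] [321. 270.] 213.0
[0, 15, 14] [345. 270.] 213.0
[0, 22, 14] [357. 270.] 213.0
[16, 15, 14] [346. 245.] 208.0
[16, 22, 14] [358. 245.] 208.0
[16, 22, -5] [361. 255.] 190.0
[16, 15, -5] [349. 255.] 190.0
[16, 22, -14] [364. 261.] 181.0
[ 635.30079568 -218.81406962   28.3013835 ] 29.678811359670295 0.0 [-1.25030566  0.30798657  0.23599594]
317 230 [ 626.2 -189.7   35. ] [30.5 -2.  -6.7]
300 180 [ 611.8 -166.3   34.9] [ 56.5 -10.5  -6.6]
330 210 [ 630.2 -177.6   35.8] [41.3  4.7 -7.5]
317 262 [ 630.3 -206.8   35.5] [12.8 -2.  -7.2]
280 275 [ 613.1 -206.8   63.8] [ 16.8 -18.7 -35.5]
352 275 [ 645.8 -200.4   60.3] [ 15.4  14.5 -32. ]
268 275 [ 608.  -206.7   67.1] [ 18.2 -23.7 -38.8]
365 275 [ 650.  -196.5   67.3] [ 18.2  19.6 -39. ]
325 320 [ 627.8 -185.3  135.9] [  34.3    0.5 -107.6]
285 275 [ 615.4 -206.4   63.5] [ 16.7 -16.5 -35.2]
```

Run:
```python
from h import *
print(robot.tcp_to_tips)
s=robot.get_state(); A=np.linalg.inv(np.vstack([np.c_[R.from_rotvec(s['ee_rot']).as_matrix(),s['ee_pos']],[0,0,0,1]]))
z=np.load("pics/w2.npz");P=cloud("wrist",z["d"],z["T"]); Q=P@A[:3,:3].T+A[:3,3]
for v in range(255,385,10): print(v,[tuple(Q[v,u].round(0).astype(int)) for u in (262,275,284,292,345,352,362,374)])
```

Emit:
drive_effector(
  rows={"moves": [[54,0,0,0,0],[54,0,0,0,0],[54,0,0,0,0]]},
)

```text
t: 3.38
ee_pos: [635.2, -218.8, 28.2]
ee_rot: [-1.944, -2.467, 0.0]
wrist_force: [-0.3, 0.3, -0.4]
grip_width: 53.6
finger_force: 0.0
```

Run:
```python
from h import *
def f(p,d,T,s):
    A=np.linalg.inv(np.vstack([np.c_[R.from_rotvec(s['ee_rot']).as_matrix(),s['ee_pos']],[0,0,0,1]]))
    P=cloud("wrist",d,T); Q=P@A[:3,:3].T+A[:3,3]
    for sg in (-1,1):
        y=sg*Q[...,1]; m=(Q[...,0]>10)&(Q[...,0]<22)&(y>8)&(y<45)&(Q[...,2]<-12)&(Q[...,2]>-60)
        v,u=np.nonzero(m); o=np.argsort(v)[:6]; print(sg,[(u[k],v[k],Q[v[k],u[k]].round(1)) for k in o])
s=robot.get_state(); p,d,T=shot("wrist","w3"); f(p,d,T,s); print(s["grip_width"],s["ee_pos"])
```

```text
-1 [(np.int64(257), np.int64(258), array([ 18. , -32.6, -15.4])), (np.int64(258), np.int64(258), array([ 18.1, -32. , -15.7])), (np.int64(259), np.int64(258), array([ 17.9, -31.6, -15.3])), (np.int64(260), np.int64(258), array([ 18. , -31.1, -15.4])), (np.int64(255), np.int64(259), array([ 17.8, -33.4, -16.4])), (np.int64(256), np.int64(259), array([ 17.7, -33. , -16.1]))]
1 [(np.int64(379), np.int64(258), array([ 17.9,  29.7, -15.2])), (np.int64(380), np.int64(258), array([ 18. ,  30.1, -15.5])), (np.int64(381), np.int64(258), array([ 17.8,  30.8, -14.8])), (np.int64(382), np.int64(258), array([ 17.9,  31.2, -15.2])), (np.int64(378), np.int64(259), array([ 17.3,  29.3, -14.9])), (np.int64(379), np.int64(259), array([ 17.9,  29.5, -16.6]))]
53.581493011198425 [ 635.24601493 -218.77907919   28.16960545]
```

The picture shows the fingertips ending about 14 mm *behind* the reported TCP (tool z ≈ −15), not 14 mm ahead; that explains the empty grip at 30 mm. I go lower in stages, watching force.

Emit:
drive_effector(
  rows={"moves": [[54,-0.0004,-0.0019,0.008,0],[54,-0.0004,-0.0019,0.014,0],[54,-0.0004,-0.0019,0.014,0]]},
)

```text
t: 3.8
ee_pos: [633.0, -219.4, 13.4]
ee_rot: [-1.944, -2.466, 0.001]
wrist_force: [0.3, 0.4, 0.4]
grip_width: 54.2
finger_force: 0.0
```

Emit:
drive_effector(
  rows={"moves": [[54,0,0,0.005,0],[54,0,0,0.01,0],[54,0,0,0.014,0],[54,0,0,0.014,0],[54,0,0,0.014,0]]},
)

```text
t: 4.42
ee_pos: [633.6, -219.7, 0.3]
ee_rot: [1.944, 2.467, 0.0]
wrist_force: [-0.5, 0.4, 0.6]
grip_width: 53.7
finger_force: 0.0
```

Emit:
drive_effector(
  rows={"moves": [[30,0,0,0,0],[30,0,0,0,0],[30,0,0,0,0],[30,0,0,0,0],[30,0,0,0,0]]},
)

```text
t: 5.05
ee_pos: [633.6, -219.7, 0.4]
ee_rot: [1.944, 2.467, 0.0]
wrist_force: [-1.1, 0.3, 5.2]
grip_width: 43.8
finger_force: 30.0
```

Scaled: 195 mm is 0.195, -160 mm is -0.16, 0.395 rad is 0.0988.

Emit:
drive_effector(
  rows={"moves": [[30,0,0,-0.05,0],[30,0,0,-0.1,0],[30,0,0,-0.15,0],[30,0.05,0.011,-0.16,0.025],[30,0.1,0.022,-0.16,0.05],[30,0.15,0.033,-0.16,0.075],[30,0.195,0.043,-0.16,0.0988],[30,0.195,0.043,-0.16,0.0988],[30,0.195,0.043,-0.16,0.0988],[30,0.195,0.043,-0.16,0.0988]]},
)

```text
t: 6.3
ee_pos: [629.7, -21.0, 160.0]
ee_rot: [-2.391, -2.037, 0.0]
wrist_force: [-0.9, 0.4, -2.3]
grip_width: 43.5
finger_force: 30.0
```

Run:
```python
from h import *
s=robot.get_state(); print(s["q"],s["ee_pos"]); p,d,T=shot("wrist","w4")
```

```text
[-1.27973000e-01  5.40240786e-01  1.38190826e+00 -1.86940380e-04
  1.21965137e+00  3.17483858e-02] [629.69167937 -20.99961439 160.04914781]
```

View pics/w4.png

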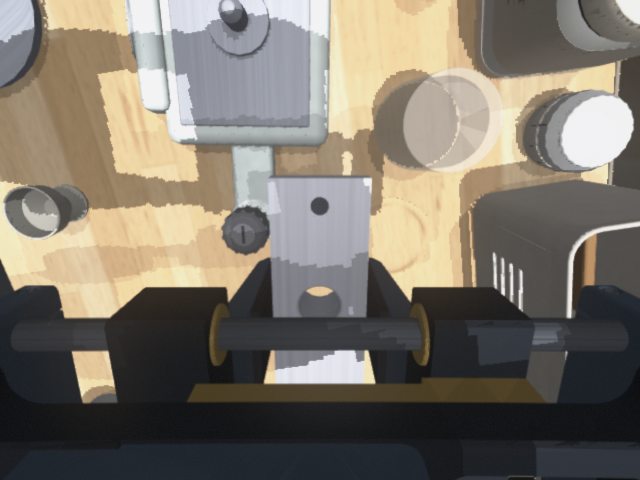

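The view shows the carrier held square, hole (319,303), end hole (319,206), parallel with the screw foot's arm; knob (245,230); shoulder disc about (240,20).

Create m.py:
```python
from h import *
def toolA(s): return np.linalg.inv(np.vstack([np.c_[R.from_rotvec(s['ee_rot']).as_matrix(),s['ee_pos']],[0,0,0,1]]))
def circ(q):
    A=np.c_[2*q[:,:2],np.ones(len(q))]; c=np.linalg.lstsq(A,(q[:,:2]**2).sum(1),rcond=None)[0]; return c[:2],np.sqrt(c[2]+c[0]**2+c[1]**2)
def disc(P,c0,r,z0,z1,nm):
    m=(np.hypot(P[...,0]-c0[0],P[...,1]-c0[1])<r)&(P[...,2]>z0)&(P[...,2]<z1)
    if m.sum()<20: print(nm,"few"); return
    q=P[m]; e,rad=cv2.minEnclosingCircle(q[:,:2].astype(np.float32)); print(nm,m.sum(),"mean",q.mean(0).round(1),"encl",np.round(e,1),round(rad,1))
def scale(P):
    disc(P,(596,140),30,62,72,"shoulder"); disc(P,(596,140),16,86,100,"tip"); disc(P,(572,-6),26,78,90,"knobtop")
def held(P,s):
    A=toolA(s); Q=P@A[:3,:3].T+A[:3,3]; m=(abs(Q[...,1])<35)&(Q[...,0]>-5)&(Q[...,0]<70)&(Q[...,2]>-45)&(Q[...,2]<-25)
    q=Q[m]; print("barz",np.median(q[:,2])); zt=np.median(q[:,2]); q=q[abs(q[:,2]-zt)<4]; q=q[q[:,0]>25]
    r=cv2.minAreaRect(q[:,:2].astype(np.float32)); print("end x",np.percentile(q[:,0],99.5),"y",np.percentile(q[:,1],[1,99]),r)
```

Run:
```python
from m import *
z=np.load("pics/w4.npz"); P=cloud("wrist",z["d"],z["T"]); s=robot.get_state(); scale(P); held(P,s)
A=toolA(s); Q=P@A[:3,:3].T+A[:3,3]
print([Q[v,319].round(1) for v in (206,240,280)])
print(Q[170:180,300,0].round(0),Q[170:180,300,2].round(0))
g=z["p"][270:330,290:350].mean(-1).astype(int); print(g[::5,::5])
```

```text
shoulder 2290 mean [597.4 135.5  67.7] encl [594.3 136.5] 26.1
tip 500 mean [597.8 139.   91.2] encl [597.3 140.6] 7.8
knobtop 1572 mean [572.9  -5.9  83. ] encl [571.9  -6.9] 18.5
barz -35.1580614277663
end x 60.38510538311143 y [-22.43238704  20.6311202 ] ((42.748016357421875, -0.902740478515625), (35.48929977416992, 44.2120361328125), 0.009723630733788013)
[array([ 48.3,  -1.1, -35.1]), array([ 32.8,  -1.1, -34.3]), array([ 13.7,  -1.1, -34.8])]
[46. 45. 44. 43. 42. 41. 60. 60. 60. 60.] [160. 159. 159. 159. 160. 160. -27. -32. -35. -35.]
[[132 134 131 130 136 133 133 132 131 132 132 130]
 [131 133 131 129 135 133 132 132 130 132 130 131]
 [132 132 132 128 134 132 133 132 129 131 130 129]
 [130 133 131 128 133 128 130 128 129 132 131 129]
 [129 132 130 116 194 192 194 198 191 125 131 128]
 [128 132 114  89  96 161 180 135  93  88 126 127]
 [128 131  89  90  91  94  95  95  93  88 103 126]
 [127 129  86  90  93  94  93  94  92  91  94 126]
 [127 130  89  90  93  92  95  93  92  87 105 126]
 [125 128 113  92  93  93  95  94  90  88 120 124]
 [ 49  47  48  50  50  50  52  51  53  54  52  52]
 [ 53  55  54  53  56  55  56  56  63  62  63  62]]
```

Scaled: 45 mm is 0.045, 30 mm is 0.03.

Emit:
drive_effector(
  rows={"moves": [[30,0.03,0.03,0,0],[30,0.045,0.03,0,0],[30,0.045,0.03,0,0],[30,0.045,0.03,0,0]]},
)

```text
t: 6.85
ee_pos: [665.9, 18.9, 160.1]
ee_rot: [-2.391, -2.037, 0.001]
wrist_force: [-0.1, 0.0, -1.2]
grip_width: 44.1
finger_force: 30.0
```

Run:
```python
from m import *
s=robot.get_state(); p,d,T=shot("wrist","w5"); P=cloud("wrist",d,T); scale(P); held(P,s); print(s["ee_pos"])
```

```text
shoulder 2400 mean [598.7 140.8  67.8] encl [596.1 143.3] 25.7
tip 453 mean [598.4 140.2  91.2] encl [597.1 140.7] 7.9
knobtop 837 mean [5.752e+02 5.000e-01 8.250e+01] encl [572.2  -6.4] 18.7
barz -35.170287423443966
end x 60.38054702095082 y [-22.41082895  20.65754131] ((42.76092529296875, -0.8597793579101562), (35.51145553588867, 44.25475311279297), 0.058672789484262466)
[665.89343644  18.92560733 160.14540925]
```

Scaled: 109 mm is 0.109, -86 mm is -0.086.

Emit:
drive_effector(
  rows={"moves": [[30,0.036,-0.028,0,0],[30,0.072,-0.056,0,0],[30,0.109,-0.086,0,0],[30,0.109,-0.086,0,0],[30,0.109,-0.086,0,0],[30,0.109,-0.086,0,0]]},
)

```text
t: 7.65
ee_pos: [599.3, 139.9, 160.3]
ee_rot: [2.392, 2.036, 0.0]
wrist_force: [0.1, 0.1, -2.3]
grip_width: 43.8
finger_force: 30.0
```

Run:
```python
from m import *
s=robot.get_state(); M=R.from_rotvec(s["ee_rot"]).as_matrix(); print(M.T@(np.array([598.0,140.1,65])-s["ee_pos"]))
```

```text
[ 2.21660445e-02 -1.38493556e+00  9.52513402e+01]
```

Descend in two stages: just into the taper, then to the shoulder.

Scaled: 80 mm is 0.08, 74 mm is 0.074.

Emit:
drive_effector(
  rows={"moves": [[30,0,-0.0014,0.04,0],[30,0,-0.0014,0.06,0],[30,0,-0.0014,0.074,0],[30,0,-0.0014,0.08,0],[30,0,-0.0014,0.08,0],[30,0,-0.0014,0.08,0]]},
)

```text
t: 8.4
ee_pos: [598.0, 141.2, 81.0]
ee_rot: [2.39, 2.038, 0.002]
wrist_force: [0.3, 1.1, -1.6]
grip_width: 43.5
finger_force: 30.0
```

Run:
```python
from m import *
s=robot.get_state(); M=R.from_rotvec(s["ee_rot"]).as_matrix(); print(M.T@(np.array([598.0,140.1,65])-s["ee_pos"]))
```

```text
[-1.07798004  0.18499306 15.96402302]
```

Scaled: 17 mm is 0.017, 14 mm is 0.014.

Emit:
drive_effector(
  rows={"moves": [[30,0,0,0.008,0],[30,0,0,0.014,0],[30,0,0,0.017,0],[30,0,0,0.017,0],[30,0,0,0.017,0]]},
)

```text
t: 9.02
ee_pos: [597.5, 141.2, 63.4]
ee_rot: [2.391, 2.038, 0.0]
wrist_force: [-0.8, 0.4, 2.9]
grip_width: 44.1
finger_force: 30.0
```

Scaled: -140 mm is -0.14, -100 mm is -0.1.

Emit:
drive_effector(
  rows={"moves": [[62,0,0,0,0],[62,0,0,0,0],[62,0,0,0,0],[62,0,0,-0.05,0],[62,0,0,-0.1,0],[62,-0.03,0,-0.14,0],[62,-0.06,0,-0.14,0],[62,-0.06,0,-0.14,0],[62,-0.06,0,-0.14,0]]},
)

```text
t: 10.15
ee_pos: [587.8, 82.3, 202.9]
ee_rot: [-2.391, -2.037, 0.0]
wrist_force: [-0.3, -0.6, -0.0]
grip_width: 62.3
finger_force: 0.0
```

Run:
```python
from m import *
s=robot.get_state(); p,d,T=shot("wrist","w6"); P=cloud("wrist",d,T)
m=(np.hypot(P[...,0]-597,P[...,1]-140)<75)&(P[...,2]>94)&(P[...,2]<108); q=P[m]; print(m.sum(),cv2.minAreaRect(q[:,:2].astype(np.float32)),np.median(q[:,2]))
i=np.argsort(q[:,1]); print(q[i[:200],2].mean(),q[i[-200:],2].mean())
disc(P,(597,140),8,80,96,"tip")
```

```text
8082 ((596.740234375, 141.58456420898438), (120.17658233642578, 44.111114501953125), 80.84371948242188) 101.18628121693331
100.56455356322141 101.62723529128073
tip 267 mean [597.2 140.7  90.9] encl [597.2 140.6] 7.7
```

View pics/w6.png

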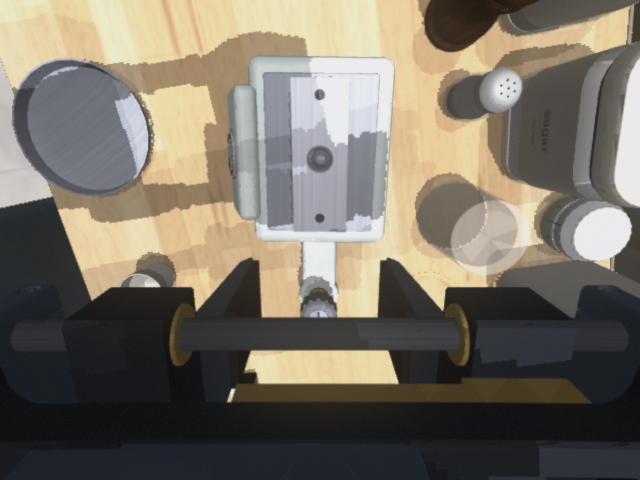

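The carrier sits centred on the spindle (hole about (319,158)), bar in line with the arm. Now refine the level from w1 and go.

Run:
```python
from m import *
z=np.load("pics/w1.npz"); P=cloud("wrist",z["d"],z["T"])
m=(np.hypot(P[...,0]-456,P[...,1]+162)<60)&(P[...,2]>21)&(P[...,2]<33)
q=P[m]; print(m.sum(),cv2.minAreaRect(q[:,:2].astype(np.float32)),np.median(q[:,2]))
s=robot.get_state(); M=R.from_rotvec(s["ee_rot"]).as_matrix(); print(M.T@(np.array([456,-162,200])-s["ee_pos"]))
```

```text
3534 ((455.83709716796875, -161.85638427734375), (100.02027130126953, 31.199636459350586), 85.14353942871094) 26.834325345625842
[-262.26144489  -91.53648448    2.85445635]
```

Scaled: -262 mm is -0.262, 100 mm is 0.1, -0.074 rad is -0.0185.

Emit:
drive_effector(
  rows={"moves": [[56,-0.053,-0.018,0,-0.005],[56,-0.106,-0.036,0,-0.01],[56,-0.159,-0.054,0,-0.0185],[56,-0.212,-0.072,0,-0.0185],[56,-0.262,-0.092,0,-0.0185],[56,-0.262,-0.092,0.05,-0.0185],[56,-0.262,-0.092,0.1,-0.0185],[56,-0.262,-0.092,0.15,-0.0185],[56,-0.262,-0.092,0.15,-0.0185],[56,-0.262,-0.092,0.15,-0.0185]]},
)

```text
t: 11.45
ee_pos: [456.4, -162.2, 54.4]
ee_rot: [2.313, 2.125, 0.001]
wrist_force: [-0.3, -0.8, -0.2]
grip_width: 55.8
finger_force: 0.0
```

Run:
```python
from m import *
s=robot.get_state(); M=R.from_rotvec(s["ee_rot"]).as_matrix(); print(M.T@(np.array([455.5,-162,-6])-s["ee_pos"]),M[:,0])
```

```text
[ 0.09233822 -0.99249681 60.41498333] [ 8.42690210e-02  9.96443008e-01 -2.52350486e-04]
```

Scaled: 60 mm is 0.06, 50 mm is 0.05.

Emit:
drive_effector(
  rows={"moves": [[56,0,-0.001,0.03,0],[56,0,-0.001,0.05,0],[56,0,-0.001,0.06,0],[56,0,-0.001,0.06,0],[15,0,-0.001,0.06,0],[15,0,-0.001,0.06,0],[15,0,-0.001,0.06,0],[15,0,-0.001,0.06,0],[15,0,-0.001,0.06,0]]},
)

```text
t: 12.58
ee_pos: [455.0, -162.3, -6.3]
ee_rot: [2.313, 2.124, 0.001]
wrist_force: [-0.1, 0.2, 8.2]
grip_width: 29.8
finger_force: 30.0
```

Scaled: 314 mm is 0.314, -200 mm is -0.2, 0.074 rad is 0.0185.

Emit:
drive_effector(
  rows={"moves": [[15,0,0,-0.05,0],[15,0,0,-0.1,0],[15,0,0,-0.15,0],[15,0.03,0.01,-0.2,0],[15,0.085,0.03,-0.2,0.0025],[15,0.14,0.05,-0.2,0.0075],[15,0.195,0.07,-0.2,0.0125],[15,0.25,0.09,-0.2,0.0185],[15,0.3,0.11,-0.2,0.0185],[15,0.314,0.116,-0.2,0.0185]]},
)

```text
t: 13.82
ee_pos: [597.4, 143.7, 192.8]
ee_rot: [-2.388, -2.041, 0.0]
wrist_force: [0.4, -0.8, -2.6]
grip_width: 29.5
finger_force: 30.0
```

Emit:
drive_effector(
  rows={"moves": [[15,0,0,0,0],[15,0,0,0,0],[15,0,0,0,0]]},
)

```text
t: 14.2
ee_pos: [596.5, 139.7, 193.4]
ee_rot: [-2.392, -2.036, 0.0]
wrist_force: [-0.1, -0.7, -3.0]
grip_width: 29.5
finger_force: 30.0
```

Run:
```python
from m import *
s=robot.get_state(); p,d,T=shot("wrist","w7"); P=cloud("wrist",d,T); A=toolA(s); Q=P@A[:3,:3].T+A[:3,3]
m=(abs(Q[...,1])<25)&(Q[...,0]>18)&(Q[...,0]<65)&(Q[...,2]>-45)&(Q[...,2]<-15); q=Q[m]; print(m.sum(),np.median(q[:,2]),q[:,0].max(),np.percentile(q[:,1],[1,50,99]),cv2.minAreaRect(q[:,:2].astype(np.float32)))
M=R.from_rotvec(s["ee_rot"]).as_matrix(); print(s["ee_pos"],M.T@(np.array([597,141,95])-s["ee_pos"]),M[:,0])
```

```text
4859 -33.45022259005697 50.28855528919607 [-15.59484765  -1.10740081  13.68816716] ((34.149784088134766, -1.5800056457519531), (46.31501007080078, 32.277854919433594), 89.99880981445312)
[596.46488264 139.73353449 193.35741899] [ 1.35332303  0.34821325 98.35710153] [ 1.59624560e-01  9.87177779e-01 -1.79737740e-04]
```

View pics/w7.png

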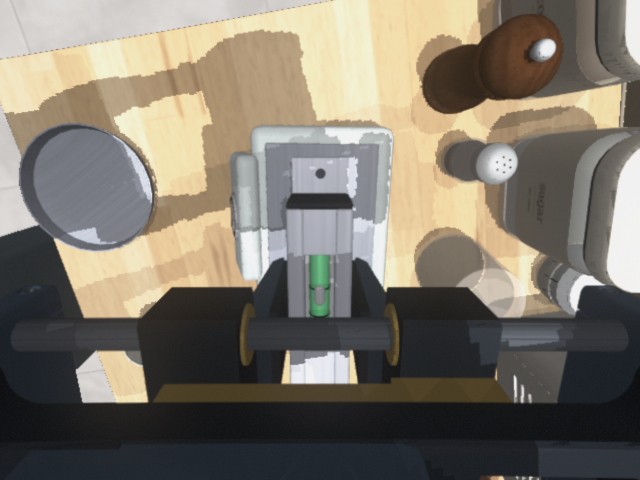

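The level is held square (black end at (320,200), vial (319,285)), centred over the bar.

Scaled: 100 mm is 0.1, 1.4 mm is 0.0014.

Emit:
drive_effector(
  rows={"moves": [[15,0.001,0.0014,0.04,0],[15,0.001,0.0014,0.07,0],[15,0.001,0.0014,0.088,0],[15,0.001,0.0014,0.096,0],[15,0.001,0.0014,0.1,0],[15,0.001,0.0014,0.1,0],[15,0.001,0.0014,0.1,0]]},
)

```text
t: 15.12
ee_pos: [598.8, 141.7, 93.9]
ee_rot: [2.391, 2.038, 0.001]
wrist_force: [-0.4, 0.5, -1.7]
grip_width: 29.7
finger_force: 30.0
```

Careful with the scale: shifts go in shares of 1000 mm and turns go in shares of 4 rad. That gives: 2 mm is 0.002.

Emit:
drive_effector(
  rows={"moves": [[15,0,0,0.002,0],[15,0,0,0.002,0],[15,0,0,0.002,0]]},
)

```text
t: 15.5
ee_pos: [598.6, 141.8, 91.4]
ee_rot: [2.391, 2.038, 0.001]
wrist_force: [0.9, 0.9, -0.3]
grip_width: 29.7
finger_force: 30.0
```

Emit:
drive_effector(
  rows={"moves": [[50,0,0,0,0],[50,0,0,0,0],[50,0,0,0,0],[50,0,0,0,0],[50,0,0,-0.05,0],[50,-0.02,0,-0.09,0],[50,-0.07,0,-0.09,0],[50,-0.09,0,-0.09,0],[50,-0.09,0,-0.09,0],[50,-0.09,0,-0.09,0]]},
)

```text
t: 16.75
ee_pos: [584.2, 53.6, 180.9]
ee_rot: [-2.39, -2.038, 0.0]
wrist_force: [0.3, 0.9, 0.7]
grip_width: 50.1
finger_force: 0.0
```

Run:
```python
from m import *
for k in range(1):
    s=robot.get_state(); p,d,T=shot("wrist","w8"); P=cloud("wrist",d,T)
m=(np.hypot(P[...,0]-597,P[...,1]-140)<75)&(P[...,2]>115)&(P[...,2]<135); q=P[m]; print(m.sum(),cv2.minAreaRect(q[:,:2].astype(np.float32)),np.median(q[:,2]))
print(s["ee_pos"],s["q"])
K,D,i=cam("wrist"); c=np.linalg.inv(T)@[597,141,125,1]; uv=cv2.projectPoints(c[:3].reshape(1,1,3),np.zeros(3),np.zeros(3),K,D)[0].ravel().astype(int); print(uv)
cv2.imwrite("pics/w8c.png",cv2.resize(p[max(0,uv[1]-80):uv[1]+80,uv[0]-80:uv[0]+80,::-1],(560,560),interpolation=cv2.INTER_CUBIC))
```

```text
7308 ((597.7854614257812, 141.62283325195312), (99.15811157226562, 29.976322174072266), 80.84659576416016) 124.51993367655186
[584.19146146  53.58767274 180.93233421] [-1.05399426e-02  4.60045241e-01  1.46855769e+00  4.14660122e-04
  1.21337867e+00  1.48166580e-01]
[318 118]
```

View pics/w8c.png

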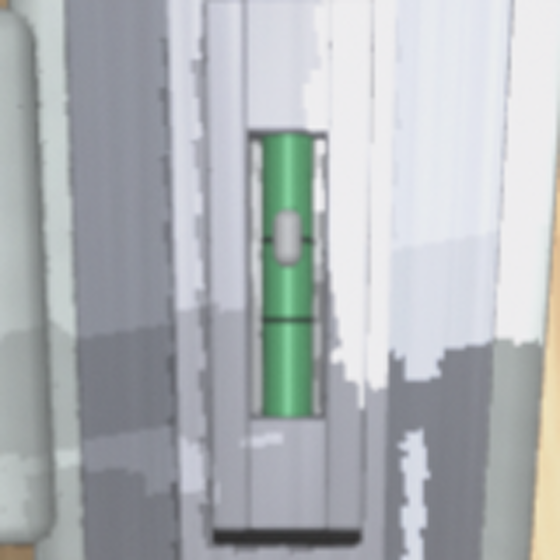

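The crop shows the bubble at (287,237), lines at rows 241 and 319, middle 280: about 8 mm off, away from the screw foot (up), so roughly 1.8 rad clockwise is needed. Now to the knob.

Scaled: 85 mm is 0.085, -2.4 mm is -0.0024.

Emit:
drive_effector(
  rows={"moves": [[56,-0.04,-0.001,0,0],[56,-0.061,-0.0024,0.02,0],[56,-0.061,-0.0024,0.06,0],[56,-0.061,-0.0024,0.085,0],[56,-0.061,-0.0024,0.085,0],[56,-0.061,-0.0024,0.085,0]]},
)

```text
t: 17.55
ee_pos: [572.8, -6.5, 97.1]
ee_rot: [2.39, 2.039, 0.001]
wrist_force: [0.9, -0.6, 0.3]
grip_width: 55.9
finger_force: 0.0
```

Run:
```python
from m import *
s=robot.get_state(); M=R.from_rotvec(s["ee_rot"]).as_matrix(); print(M.T@(np.array([572.2,-6.6,39])-s["ee_pos"]))
```

```text
[-0.17229833 -0.62831813 58.05618738]
```

Scaled: 58 mm is 0.058, 56 mm is 0.056.

Emit:
drive_effector(
  rows={"moves": [[56,0,0,0.025,0],[56,0,0,0.045,0],[56,0,0,0.056,0],[56,0,0,0.058,0],[20,0,0,0.058,0],[20,0,0,0.058,0],[20,0,0,0.058,0],[20,0,0,0.058,0]]},
)

```text
t: 18.55
ee_pos: [572.5, -7.1, 38.7]
ee_rot: [2.39, 2.038, 0.001]
wrist_force: [-0.6, 0.1, 6.1]
grip_width: 33.9
finger_force: 30.0
```

Scaled: 1.8 rad is 0.45.

Emit:
drive_effector(
  rows={"moves": [[20,0,0,0,0.045],[20,0,0,0,0.09],[20,0,0,0,0.135],[20,0,0,0,0.18],[20,0,0,0,0.225],[20,0,0,0,0.27],[20,0,0,0,0.315],[20,0,0,0,0.36],[20,0,0,0,0.405],[20,0,0,0,0.45]]},
)

```text
t: 19.8
ee_pos: [572.7, -6.3, 40.4]
ee_rot: [-3.08, 0.615, -0.003]
wrist_force: [-9.7, 8.3, 41.5]
grip_width: 34.3
finger_force: 30.0
```

Emit:
drive_effector(
  rows={"moves": [[20,0,0,0,0],[20,0,0,0,0],[56,0,0,0,0],[56,0,0,0,0],[56,0,0,0,0],[56,0,0,-0.05,0],[56,0,0,-0.1,-0.0375],[56,0,0,-0.142,-0.075],[56,0,0,-0.142,-0.1125],[56,0,0,-0.142,-0.15]]},
)

```text
t: 21.05
ee_pos: [572.2, -7.1, 180.6]
ee_rot: [3.123, 0.34, 0.001]
wrist_force: [-1.4, 0.6, -1.0]
grip_width: 55.7
finger_force: 0.0
```

Emit:
drive_effector(
  rows={"moves": [[56,0,0,0,-0.045],[56,0,0,0,-0.09],[56,0,0,0,-0.135],[56,0,0,0,-0.18],[56,0,0,0,-0.225],[56,0,0,0,-0.27],[56,0,0,0,-0.3],[56,0,0,0,-0.3],[56,0,0,0,-0.3]]},
)

```text
t: 22.18
ee_pos: [572.0, -7.1, 180.1]
ee_rot: [-2.394, -2.034, 0.0]
wrist_force: [-0.8, 0.4, 0.8]
grip_width: 55.9
finger_force: 0.0
```

Run:
```python
from m import *
s=robot.get_state();M=R.from_rotvec(s["ee_rot"]).as_matrix(); print(M.T@(np.array([584.2,53.6,181])-s["ee_pos"]),M[:,0])
```

```text
[61.84440369  2.22216714 -0.91042078] [ 1.61261101e-01  9.86911778e-01 -8.63980445e-06]
```

Scaled: 62 mm is 0.062, 40 mm is 0.04.

Emit:
drive_effector(
  rows={"moves": [[56,0.04,0.001,0,0],[56,0.062,0.002,0,0],[56,0.062,0.002,0,0],[56,0.062,0.002,0,0]]},
)

```text
t: 22.68
ee_pos: [583.7, 53.4, 180.1]
ee_rot: [2.391, 2.038, -0.001]
wrist_force: [0.1, -0.9, 0.9]
grip_width: 56.2
finger_force: 0.0
```

Create b.py:
```python
from m import *
import sys
p,d,T=shot("wrist",sys.argv[1])
g=p[:160,230:410].astype(int); m=((g[...,1]-g[...,0]>30)&(g[...,1]-g[...,2]>15)).astype(np.uint8)
n,l,st,c=cv2.connectedComponentsWithStats(m); print(st[1:][st[1:,4]>20])
u0,u1=st[1:][st[1:,4]>20][:,0].min(),(st[1:][st[1:,4]>20][:,:1]+st[1:][st[1:,4]>20][:,2:3]).max()
v0=st[1:][st[1:,4]>20][:,1].min(); v1=(st[1:][st[1:,4]>20][:,1]+st[1:][st[1:,4]>20][:,3]).max()
uc=(u0+u1)//2; print(u0,u1,v0,v1)
for v in range(v0-2,v1+2): print(v,g[v,uc],g[v,uc-5],g[v,uc+5])
```

```bash
python3 b.py w9
```

```text
[[ 84  73  14  82 965]]
84 98 73 155
71 [184 187 198] [184 186 197] [213 213 219]
72 [128 132 138] [126 130 136] [159 160 167]
73 [105 139 119] [ 89 115 101] [108 119 117]
74 [114 180 137] [ 82 134  98] [ 87 130 101]
75 [119 192 144] [ 83 142 103] [ 88 140 105]
76 [121 193 146] [ 85 144 104] [ 92 145 109]
77 [122 194 146] [ 86 144 104] [ 92 145 110]
78 [122 194 147] [ 86 145 105] [ 92 146 109]
79 [122 195 147] [ 86 144 104] [ 91 144 108]
80 [122 195 147] [ 85 144 104] [ 92 144 109]
81 [122 195 147] [ 86 144 104] [ 88 140 105]
82 [121 194 146] [ 87 145 105] [ 87 139 104]
83 [121 194 147] [ 85 144 104] [ 86 138 103]
84 [121 193 146] [ 86 144 105] [ 86 138 103]
85 [122 194 147] [ 86 144 104] [ 87 139 104]
86 [122 195 147] [ 87 145 105] [ 88 139 104]
87 [122 195 147] [ 86 144 105] [ 86 138 103]
88 [123 195 147] [ 85 144 104] [ 85 137 101]
89 [122 195 147] [ 86 143 104] [ 86 138 103]
90 [121 194 147] [ 86 145 105] [ 86 138 103]
91 [122 194 146] [ 86 144 105
[... 2282 characters left out ...]
6 135 101]
142 [120 192 145] [ 84 142 103] [ 85 134 101]
143 [121 193 145] [ 84 142 103] [ 84 133 100]
144 [121 193 146] [ 84 141 102] [ 85 134 100]
145 [121 193 145] [ 84 142 103] [ 84 133 100]
146 [121 192 144] [ 83 141 102] [ 84 132 100]
147 [121 192 145] [ 84 142 102] [ 84 132 100]
148 [120 192 144] [ 82 140 102] [ 82 129  96]
149 [120 193 144] [ 83 141 101] [ 82 130  97]
150 [120 192 145] [ 84 141 102] [ 82 129  98]
151 [120 193 145] [ 83 141 102] [ 83 130  98]
152 [120 192 144] [ 84 142 102] [ 82 129  97]
153 [120 190 144] [ 83 139 101] [ 83 128  98]
154 [117 168 137] [ 93 132 108] [ 95 125 107]
155 [135 148 147] [128 138 139] [132 139 142]
156 [166 167 177] [164 167 176] [168 170 180]
```

Bubble rows 108.7–124.3 (centre 116.5), lines at 103.5 and 126.3 (middle 114.9): inside, about 1 mm towards the screw foot. I trim it by 0.22 rad back for margin.

Scaled: 139 mm is 0.139, 130 mm is 0.13.

Emit:
drive_effector(
  rows={"moves": [[56,-0.04,-0.001,0,0],[56,-0.062,-0.0022,0.02,0],[56,-0.062,-0.0022,0.075,0],[56,-0.062,-0.0022,0.11,0],[56,-0.062,-0.0022,0.13,0],[56,-0.062,-0.0022,0.139,0],[56,-0.062,-0.0022,0.139,0],[20,-0.062,-0.0022,0.139,0],[20,-0.062,-0.0022,0.139,0],[20,-0.062,-0.0022,0.139,0]]},
)

```text
t: 23.98
ee_pos: [572.5, -7.1, 41.9]
ee_rot: [2.39, 2.037, 0.002]
wrist_force: [0.6, -0.6, 4.1]
grip_width: 34.0
finger_force: 30.0
```

Emit:
drive_effector(
  rows={"moves": [[20,0,0,0,0],[20,0,0,0,-0.0275],[20,0,0,0,-0.055],[20,0,0,0,-0.055],[20,0,0,0,-0.055],[56,0,0,0,-0.055],[56,0,0,0,-0.055],[56,0,0,0,-0.055],[56,0,0,-0.05,-0.025],[56,0,0,-0.1,0]]},
)

```text
t: 25.22
ee_pos: [571.2, -6.9, 142.0]
ee_rot: [-2.394, -2.032, 0.002]
wrist_force: [1.0, 0.2, -0.6]
grip_width: 55.9
finger_force: 0.0
```

Emit:
drive_effector(
  rows={"moves": [[56,0.02,0,-0.04,0],[56,0.062,0.0022,-0.04,0],[56,0.062,0.0022,-0.04,0],[56,0.062,0.0022,-0.04,0]]},
)

```text
t: 25.72
ee_pos: [583.4, 53.7, 180.9]
ee_rot: [-2.39, -2.038, 0.001]
wrist_force: [0.2, -0.3, -0.3]
grip_width: 56.1
finger_force: 0.0
```

```bash
python3 b.py w10 | sed -n '2p;28,64p' | cut -c1-22
```

```text
84 98 74 156
97 [131 203 155] [ 82 
98 [130 202 155] [ 82 
99 [129 202 155] [ 82 
100 [129 202 154] [ 82
101 [129 202 155] [ 82
102 [126 198 151] [ 81
103 [105 158 124] [ 75
104 [ 79 109  91] [61 
105 [103 159 123] [ 67
106 [123 193 148] [ 78
107 [129 183 149] [ 82
108 [150 170 159] [ 82
109 [173 176 178] [ 82
110 [184 186 189] [ 84
111 [191 194 197] [ 87
112 [196 198 201] [ 85
113 [195 198 202] [ 86
114 [192 195 199] [ 85
115 [189 191 195] [ 85
116 [188 191 194] [ 84
117 [180 182 185] [ 83
118 [173 174 177] [ 83
119 [169 172 175] [ 82
120 [162 164 167] [ 82
121 [150 152 155] [ 82
122 [136 139 140] [ 81
123 [119 133 126] [ 81
124 [120 170 137] [ 81
125 [128 197 152] [ 79
126 [109 167 130] [ 71
127 [ 83 118  96] [58 
128 [104 157 123] [ 67
129 [127 198 152] [ 80
130 [131 204 156] [ 81
131 [130 203 156] [ 81
132 [131 203 156] [ 81
133 [130 203 156] [ 81
```

Bubble now centred (115.4 against 115.55). Close the fingers and press the middle.

Scaled: 87 mm is 0.087, 60 mm is 0.06.

Emit:
drive_effector(
  rows={"moves": [[0,0.045,0,0,0],[0,0.087,0.0007,0,0],[0,0.087,0.0007,0,0],[0,0.087,0.0007,0.02,0],[0,0.087,0.0007,0.045,0],[0,0.087,0.0007,0.06,0],[0,0.087,0.0007,0.06,0],[0,0.087,0.0007,0.06,0]]},
)

```text
t: 26.78
ee_pos: [598.8, 139.4, 121.9]
ee_rot: [2.391, 2.037, 0.001]
wrist_force: [0.4, -0.7, 0.2]
grip_width: 0.7
finger_force: 0.0
```

Emit:
drive_effector(
  rows={"moves": [[0,0,0,0.003,0],[0,0,0,0.005,0],[0,0,0,0.007,0],[0,0,0,0.009,0],[0,0,0,0.009,0],[0,0,0,0.009,0]]},
)

```text
t: 27.52
ee_pos: [598.4, 139.6, 112.2]
ee_rot: [2.391, 2.038, 0.0]
wrist_force: [0.3, 0.0, 0.6]
grip_width: 0.1
finger_force: 0.0
```

Scaled: 4 mm is 0.004, 3 mm is 0.003.

Emit:
drive_effector(
  rows={"moves": [[0,0,0,0.0015,0],[0,0,0,0.003,0],[0,0,0,0.004,0],[0,0,0,0.004,0],[0,0,0,0.004,0]]},
)

```text
t: 28.15
ee_pos: [598.5, 139.6, 108.3]
ee_rot: [2.391, 2.038, 0.0]
wrist_force: [0.7, -0.6, 2.9]
grip_width: 0.9
finger_force: 1.7
```

Emit:
drive_effector(
  rows={"moves": [[0,0,0,0.001,0],[0,0,0,0.002,0],[0,0,0,0.003,0],[0,0,0,0.003,0],[0,0,0,0.003,0]]},
)

```text
t: 28.78
ee_pos: [598.6, 139.6, 105.4]
ee_rot: [2.391, 2.038, 0.001]
wrist_force: [0.9, -0.1, 7.1]
grip_width: 0.1
finger_force: 3.1
```

Run:
```python
from m import *
for k in range(3):
    robot.capture("top"); s=robot.get_state(); print(s["ee_pos"][2],s["wrist_force"])
```

```text
105.39314466216048 [-0.12765186 -0.71052201  6.44887886]
105.39424923835715 [-0.11413684  0.92773913  6.53131627]
105.39417944440359 [ 0.04232382 -0.2601953   6.79404872]
```

About 6.6 N. Check the bubble and the things under load.

Run:
```python
from m import *
s=robot.get_state(); p,d,T=shot("wrist","w11"); P=cloud("wrist",d,T); t,_=robot.capture("top"); sc,_=robot.capture("scene")
A=cv2.resize(p[170:330,220:420],(700,560),interpolation=cv2.INTER_CUBIC)
cv2.imwrite("pics/w11c.png",A[...,::-1])
m=(np.hypot(P[...,0]-597,P[...,1]-140)<75)&(P[...,2]>108)&(P[...,2]<125); q=P[m]; print(m.sum(),cv2.minAreaRect(q[:,:2].astype(np.float32)),np.median(q[:,2]))
```

```text
4906 ((598.0267944335938, 143.0701904296875), (99.47241973876953, 30.042308807373047), 80.96788787841797) 118.94496151046904
```

View pics/w11c.png

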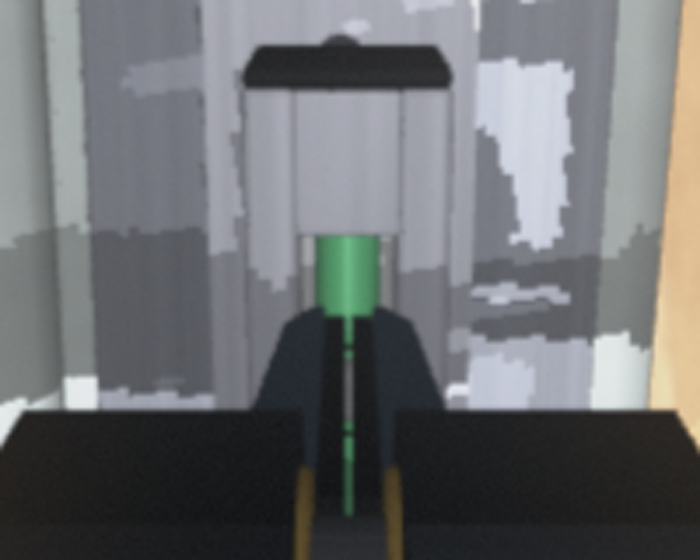

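The slit between the fingers shows the lines at rows 353 and 433, with the grey bubble between them at about 360–425: still level under load.

```bash
python3 -c "
from workcell import robot
s=robot.get_state(); print(s['t'],s['wrist_force']); print(robot.sign_off())"
```

```text
29.075 [ 0.80360443 -0.24033906  6.66668101]
the job is handed in; nothing more can be done
None
```

I set up the scale and handed the job in at 29 s: carrier seated on the shoulder, bubble between the lines, and the fingers still pressing the level at about 6.6 N. No verdict came back.

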